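Lock a hammer-head bolt into the bench rail of a bicycle workshop

TASK

Take the red-handled hammer-head bolt out of the wooden holder and lower its head lengthwise through the slot of the steel rail at the yellow tape, until its collar is at the rail's lips. Then turn it a quarter turn, either way, so that the head lies crosswise under the lips, and let go so that it stands upright with its collar resting on the rail. Leave the black-handled bolt where it is.

Things in the scene. Friction and masses are not known exactly. Their poses are not given: they have to be found in the camera images.
- bolt_red: T-bolt, 0.2 kg, upright in a holder pocket, head and handle in line. Origin: centre of underside, z up. Steel head 48 (x) x 18 (y) mm, z 0-10; neck 14 across, z 10-22; round collar 46 across, z 22-28; stem 16 across, z 28-36; red handle bar 56 long (x, parallel to the head), 16 thick (y: grip across this), z 36-70. Lift it straight up over 10 mm to leave the 6 mm deep pocket (3 mm play).
- bolt_black: The same bolt with a black handle, not to be moved. Plywood holder 270 x 70 x 20 mm, three pockets in a row, 85 mm apart, handles in line with the row; red, black and an unneeded blue-handled bolt stand in any order.
- rail: Steel strut fixed on the bench, 320 (x) x 70 (y) x 41 mm high. Origin: centre of underside, z up. Slot in its top along x, 30 wide, through lips 6 thick (z 35-41); below, the channel is 64 wide, free down to z 4. With the collar resting on the lips the bolt's origin is at z 19 in this frame; its head then hangs 6 mm under the lips and can turn, even if the bolt is held up to 5 mm higher.
- mark: Yellow tape, 36 mm wide, over both lips and down both sides of the rail: where along the slot the bolt belongs. Origin: middle of the slot, level with the top of the lips (41 mm above the bench); x along the slot. Fixed on the rail, within 80 mm of its middle.
Not all that is in view belongs to the job. Leave any green or pink look-alike of the bolt_red alone.

How it is judged:
By the outcome, as a careful person would: the job done as asked, in the order asked, and still so for the second after the job is handed in, with the robot touching nothing.
It also fails if it takes over 40 s, if anything falls off the work surface, if the arm or the gripper's body presses on something with over 40 N, if the wrist force passes 120 N, or if a joint passes its speed limit or range.

ROBOT

A 7-joint arm with a two-finger parallel gripper is mounted at the origin on the work surface. World frame = base frame: x ahead of the robot, y to its left, z up, the work surface at z = 0. Lengths are in m, angles in rad, forces in N, time in s.
With the tool pointing down it reaches from about 0.35 to 0.9 m from the base axis. Payload 8.1 kg.
Tool frame: the origin (TCP) lies midway between the tips of the shut fingers; the grasp point (between the pads) lies arm.grasp_offset behind it (arm.grasp_offset is the distance from the TCP to the grasp point, in m); z points along the fingers, x is the direction in which the jaws open and shut, and the axes are right-handed (so a half turn about z gives the same grasp; the last joint's range is limited). The gripper opens to 85 mm and grips with 20 to 120 N. Pads are 22 mm wide; open, the fingers measure 114 mm over their backs; the gripper's body (76 mm by 85 mm) begins 54 mm behind the grasp point. The pads swing forward as they close: fully open they stand 13 mm farther back than shut.
Start: joints at [1.066, 0.434, 0.025, 1.573, -0.012, 1.134, -0.075], TCP at [0.244, -0.575, 0.231] pointing down, gripper open.
Joint ranges: [-2.62, 2.62], [-0.44, 2.09], [-1.27, 1.32], [0.08, 2.57], [-1.32, 4.46], [0.12, 2], [-2.74, 2.74]. Speed limits (rad/s): [2.22, 2.22, 3.01, 3.01, 3.14, 3.14, 3.14].

INTERFACE

Orientations are given as [roll, pitch, yaw] about the fixed x, y, z axes, in that order (R = Rz(yaw) Ry(pitch) Rx(roll)).
In Python, from cell import arm, cams gives the robot as it stands.
- The arm moves only by the tool servo_tool, never from a script. Its argument "increments" is a list of rows, each a list of 6 numbers: the shift along the tool's x, y, z in cm, then the turn, a rotation vector about the tool's x, y, z in degrees. In form: [[x, y, z, wx, wy, wz], ...]. A call has 1 to 12 rows; each row shifts and turns the pose as measured when the row begins, along the tool's axes as they then stand; what a row does not reach is not made up. A row lasts 1/12 s, in which the tool goes at most 41.7 mm and 7.16 degrees, less where a joint would pass 70% of its speed; a pose out of reach is approached as far as the arm can. A call is refused whole if a number of a shift passes 4.17 or a number of a turn 7.16, either way. A call with a gripper value outside its range is refused whole. "grip" is the finger opening in cm, from 0 to 8.54, set as the call begins (left out, the last holds). The fingers move at their own pace and stop on an object; the grip force is fixed at half the most. Time passes only in rows, so rows that do not move let the fingers close. It gives the time, the measured TCP pose, the force and the opening at its end, in the units of the state.
- arm.sense(): the state, without advancing time (a new reading comes with each control period).
- cams.get_image(name): name is "scene" or "top" or "wrist"; returns a dict with "frame" (480x640x3 uint8, red, green, blue), "fx", "fy", "cx", "cy" (pixels), "dist_coeffs" ([k1, k2, p1, p2, k3] as OpenCV has them; the pictures are not rectified), "camera_from_world" (4x4, takes a point from world to camera coordinates). Camera axes: x right, y up, looking along -z (the intrinsics and any distortion apply to the point x, -y, -z); pixel columns grow to the right and rows downward; lengths in m; the calibration is good to about 2 mm. A picture is of the moment at which its call begins. There is no depth.
- arm.close_job(): hands the job in, once; it reports no verdict.
Trained networks look in a picture, given as the dict that the camera call returned (one of the last four; its "shot" number tells which), for a name from the list of things; names that differ only in an ending like _2 or _b are one class to them, and where a whole thing is asked for, a point or a joint stands for the part that bears it (a point fixed in the world has none). Each returns a list of dicts, best first, with "p" (0 to 1); they miss things now and then, are a little off and sometimes report something else, mostly with a low value. They report only what shows in the picture. A call takes as long as a camera call. They do not tell look-alikes from the thing itself.
- cams.boxes_of(picture, thing): "rect" ([left, top, width, height] in pixels, round what is visible of it).
The state is a dict: "time_s": time; "qpos": joint angles; "dq": joint speeds; "joint_efforts": joint torques, N m; "eef_pos": TCP position; "eef_rot": TCP orientation; "force": force on the tool from outside, world axes, zero at the start; "wrist_torque": the same for the moment, N m; "gripper_width": finger opening in m.
Only numpy, scipy, OpenCV 4.12 (cv2) and the standard library are available. Lean on these libraries where they do the work, as an engineer would, in place of code of your own. Each camera call takes 0.05 s, during which the arm holds its last target. There are 200 camera calls.

## Working session

There is one attempt and no reset: what is moved stays moved. The work goes in short steps, Python scripts to look and compute and a tool call to move; the robot and the scene stay as the last step left them, time stands still between calls to the robot, and variables do not carry over. Pictures are saved under pics/ and viewed, about 8 in all and at most 12, crops included, and the job is handed in when it is done.

Besides the shell and the picture viewer there is one more tool, called after ">>>" as a command line: name --pt "numbers of a row" for each row, then --argument value for the rest. servo_tool: Moves the arm, as the interface text tells. Its arguments: {"type":"object","properties":{"increments":{"type":"array"},"grip":{"type":"number"}},"required":["increments"]}

```bash
mkdir -p pics; ls; cat > h.py <<'E'
import numpy as np, cv2
from scipy.spatial.transform import Rotation as R
from cell import arm, cams
def save(p,name,crop=None,s=1):
    f=p["frame"][:,:,::-1]
    if crop: l,t,w,h=crop; f=f[t:t+h,l:l+w]
    cv2.imwrite("pics/"+name,cv2.resize(np.ascontiguousarray(f),None,fx=s,fy=s,interpolation=cv2.INTER_CUBIC))
def K(p): return np.array([[p["fx"],0,p["cx"]],[0,p["fy"],p["cy"]],[0,0,1.]])
def ray(p,uv):
    n=cv2.undistortPoints(np.array(uv,float).reshape(-1,1,2),K(p),np.array(p["dist_coeffs"],float)).reshape(-1,2)
    T=np.array(p["camera_from_world"]); d=np.c_[n[:,0],-n[:,1],-np.ones(len(n))]@T[:3,:3]
    return -T[:3,:3].T@T[:3,3],d
def onz(p,uv,z):
    o,d=ray(p,uv); return o+d*((z-o[2])/d[:,2])[:,None]
def proj(p,X):
    T=np.array(p["camera_from_world"]); c=np.atleast_2d(X)@T[:3,:3].T+T[:3,3]
    return cv2.projectPoints(c*[1,-1,-1],np.zeros(3),np.zeros(3),K(p),np.array(p["dist_coeffs"],float))[0].reshape(-1,2)
E
python3 - <<'E'
from h import *
np.set_printoptions(precision=3,suppress=True)
s=arm.sense();print(s["time_s"],s["eef_pos"],s["eef_rot"],s["gripper_width"],arm.grasp_offset)
for n in("scene","top"):
    p=cams.get_image(n);save(p,n+"0.png")
    T=np.array(p["camera_from_world"]);print(n,-T[:3,:3].T@T[:3,3],p["fx"],p["dist_coeffs"])
    for t in("bolt_red","bolt_black","rail","mark"):
        for b in cams.boxes_of(p,t)[:5]:print(t,b["p"],np.round(b["rect"],1))
E
```

```text
pics
0.0 [ 0.244 -0.575  0.231] [ 3.141  0.002 -1.169] 0.08520257555832618 0.0187
scene [0.941 0.679 0.839] 624.4712267179463 [-0.137  0.     0.     0.     0.   ]
bolt_red 0.85 [271.2 171.9  33.8  40.1]
bolt_red 0.8 [200.6 158.4  27.5  32.7]
bolt_red 0.6 [261.5 142.6  26.2  32.2]
bolt_red 0.56 [267.9 237.1  26.4  48.6]
bolt_black 0.83 [306.8 154.1  25.8  37. ]
rail 0.73 [250.3 269.1 215.1 110.2]
mark 0.66 [383.5 275.1  36.   54.9]
top [ 0.456 -0.039  0.758] 456.05942659986704 [0.018 0.    0.    0.    0.   ]
bolt_red 0.92 [457.2 163.9  40.6  34.8]
bolt_red 0.85 [282.  161.3  27.   42.5]
bolt_red 0.65 [289.2 241.1  33.1  31.5]
bolt_red 0.6 [374.7 220.1  31.   38.5]
bolt_red 0.56 [451.7 245.1  33.8  35.4]
bolt_black 0.61 [389.7 276.4  29.6  34.8]
rail 0.94 [151.3 107.5  69.5 234.9]
mark 0.63 [154.9 254.2  52.1  28.1]
```

View pics/scene0.png

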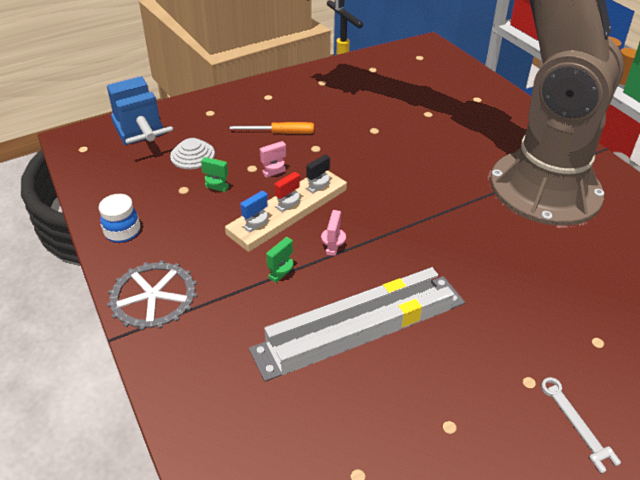

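View pics/top0.png

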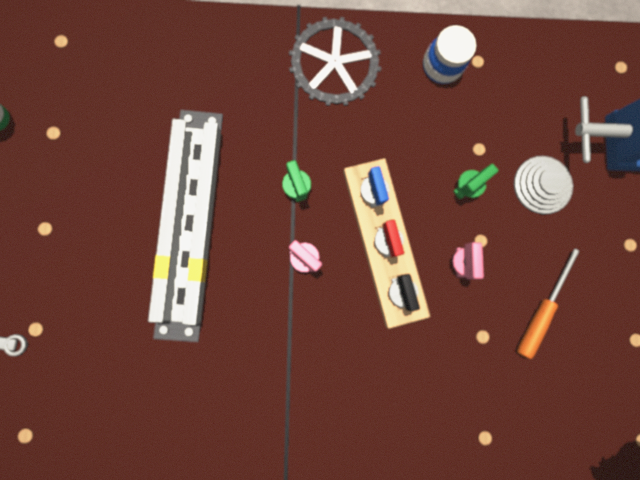

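Candidates in the top view: the red bolt in the holder's middle pocket (392,239), the blue (377,185) and black (405,292) ones, green look-alikes (298,180) and (485,180), and pink ones (305,256) and (475,260). I choose red at (392,239), which is (288,188) in the scene view. The rail's tape is at (162,267)/(195,269).

```bash
python3 - <<'E'
from h import *
np.set_printoptions(precision=4,suppress=True)
p=cams.get_image("top");q=cams.get_image("scene")
def seg(p,lo,hi,box):
    h=cv2.cvtColor(p["frame"],cv2.COLOR_RGB2HSV);m=cv2.inRange(h,lo,hi);k=np.zeros_like(m);l,t,w,hh=box;k[t:t+hh,l:l+w]=m[t:t+hh,l:l+w];return k
# fit red handle: pose (x,y,yaw) by matching silhouette of box in both views
def hull(p,X):
    m=np.zeros((480*4,640*4),np.uint8);cv2.fillConvexPoly(m,cv2.convexHull(np.round(proj(p,X)*4+1.5).astype(np.int32)),255);return cv2.resize(m,(640,480),interpolation=cv2.INTER_AREA)/255.
mr=[]
for c,b in((p,(375,212,40,55)),(q,(268,165,40,45))):
    f=c["frame"].astype(int);m=((f[:,:,0]>130)&(f[:,:,1]<70)&(f[:,:,2]<70));k=np.zeros(m.shape);l,t,w,h=b;k[t:t+h,l:l+w]=m[t:t+h,l:l+w];mr.append(k);print(k.sum())
from scipy.optimize import minimize
def box(x,y,a,z0,z1,L,W):
    P=np.array([[sx*L/2,sy*W/2,z] for sx in(-1,1) for sy in(-1,1) for z in(z0,z1)]);c,s=np.cos(a),np.sin(a)
    return np.c_[x+c*P[:,0]-s*P[:,1],y+s*P[:,0]+c*P[:,1],P[:,2]]
g=onz(p,[[392,239],[345,168],[385,159],[429,317],[390,327]],.02);print("holder",g[1:],g[1:].mean(0))
e=g[4]-g[1];a0=np.arctan2(e[1],e[0]);print("row yaw",np.degrees(a0))
x0=onz(p,[[392,239]],.075)[0]
def cost(v,cs):
    return sum(np.abs(hull(c,box(v[0]/100,v[1]/100,v[2],.05,.084,.056,.016))-m).sum() for c,m in cs)
for cs in([(p,mr[0])],[(q,mr[1])],[(p,mr[0]),(q,mr[1])]):
    r=minimize(cost,[x0[0]*100,x0[1]*100,a0],args=(cs,),method="Nelder-Mead",options=dict(initial_simplex=np.array([x0[0]*100,x0[1]*100,a0])+np.array([[0,0,0],[1,0,0],[0,1,0],[0,0,.1]])));print(r.x[:2]/100,np.degrees(r.x[2]),r.fun)
for c,b in((p,(140,240,80,60)),(q,(375,265,60,70))):
    h=cv2.cvtColor(c["frame"],cv2.COLOR_RGB2HSV);m=cv2.inRange(h,(22,120,120),(35,255,255));k=np.zeros_like(m);l,t,w,hh=b;k[t:t+hh,l:l+w]=m[t:t+hh,l:l+w]
    for cc in cv2.findContours(k,0,1)[0]:
        if cv2.contourArea(cc)>20:
            print(cv2.boundingRect(cc),cv2.approxPolyDP(cc,2,True).reshape(-1,2).tolist())
save(p,"railcrop.png",(130,95,110,255),2.3)
a=p["frame"][95:350,130:240];b=p["frame"][150:335,335:445];d=q["frame"][260:380,245:470]
A=lambda i,s:cv2.resize(i,None,fx=s,fy=s,interpolation=cv2.INTER_CUBIC)
C=np.zeros((600,800,3),np.uint8)
for i,(im,s,x,y) in enumerate(((a,2.3,0,0),(b,2.3,260,0),(d,1.2,520,0),(q["frame"][130:270,210:360],1.8,520,200))):
    im=A(im,s);C[y:y+im.shape[0],x:x+im.shape[1]]=im[:600-y,:800-x]
cv2.imwrite("pics/crops.png",C[:,:,::-1])
E
```

```text
54.0
456.0
holder [[ 0.6532 -0.1241  0.02  ]
 [ 0.671  -0.1911  0.02  ]
 [ 0.4116 -0.264   0.02  ]
 [ 0.3945 -0.2006  0.02  ]] [ 0.5326 -0.195   0.02  ]
row yaw -163.53918480175756
[ 0.5299 -0.1822] -163.3402411228927 524.6980392156863
[ 0.5313 -0.1955] -158.91417749598233 51.5843137254902
[ 0.5322 -0.1946] -159.63703632850252 587.8862745098039
(188, 259, 17, 23) [[203, 259], [191, 260], [190, 264], [188, 262], [189, 279], [202, 280]]
(153, 255, 17, 23) [[156, 255], [153, 277], [167, 277], [169, 257]]
(399, 299, 23, 28) [[415, 299], [399, 305], [404, 313], [402, 326], [419, 319], [421, 306]]
(383, 278, 23, 15) [[405, 285], [399, 278], [383, 284], [388, 292]]
```

View pics/crops.png

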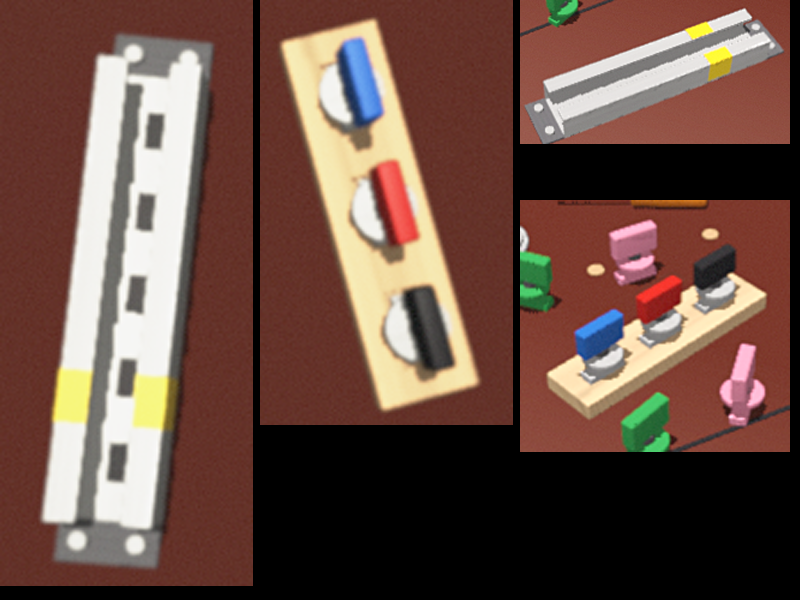

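The crops confirm the red bolt in the middle pocket and the tape near the rail's lower end, with top lip patches at roughly (155-169,255-277) and (188-203,259-280). Next is the rail and mark pose by fitting, plus a travel plan.

```bash
python3 - <<'E'
from h import *
from scipy.optimize import least_squares
np.set_printoptions(precision=4,suppress=True)
p=cams.get_image("top");q=cams.get_image("scene")
z=.041
# rail top edges from top crop: outer-left edge ends, left-lip inner ends; right-lip ends
def c(u,v):return [130+u/2.3,95+v/2.3]
P=onz(p,[c(98,56),c(43,520),c(126,58),c(76,522),c(172,66),c(120,524),c(200,66),c(153,527)],z);print(P)
L=onz(p,[[155.5,254.5],[169.5,256.5],[167.5,277.5],[152.5,277.5]],z);print("top left lip",L,L.mean(0))
Rr=onz(p,c(np.array([135,168,165,133])[0],376)and[c(136,376),c(168,377),c(164,429),c(133,428)],z);print("top right lip",Rr,Rr.mean(0))
S1=onz(q,[[399,305],[415,299],[421.5,306],[404,313]],z);S2=onz(q,[[405.5,285],[399,277.5],[383,284],[388,292]],z)
print("scene",S1,S1.mean(0),S2,S2.mean(0))
print("mark top",(L.mean(0)+Rr.mean(0))/2,"scene",(S1.mean(0)+S2.mean(0))/2)
print(onz(p,[[395,239]],.0)[0])
E
```

```text
[[0.7171 0.1567 0.041 ]
 [0.3985 0.1744 0.041 ]
 [0.7165 0.1375 0.041 ]
 [0.3976 0.1529 0.041 ]
 [0.7121 0.1056 0.041 ]
 [0.3967 0.1242 0.041 ]
 [0.7129 0.0863 0.041 ]
 [0.3952 0.1025 0.041 ]]
top left lip [[0.5    0.1706 0.041 ]
 [0.4974 0.1492 0.041 ]
 [0.465  0.1503 0.041 ]
 [0.4645 0.1729 0.041 ]] [0.4817 0.1608 0.041 ]
top right lip [[0.4951 0.1191 0.041 ]
 [0.495  0.0977 0.041 ]
 [0.46   0.0986 0.041 ]
 [0.4602 0.1192 0.041 ]] [0.4776 0.1087 0.041 ]
scene [[0.4951 0.1515 0.041 ]
 [0.4638 0.1534 0.041 ]
 [0.4631 0.1714 0.041 ]
 [0.4974 0.1699 0.041 ]] [0.4799 0.1615 0.041 ] [[0.46   0.1193 0.041 ]
 [0.4601 0.0993 0.041 ]
 [0.493  0.0988 0.041 ]
 [0.4954 0.1183 0.041 ]] [0.4771 0.1089 0.041 ]
mark top [0.4796 0.1347 0.041 ] scene [0.4785 0.1352 0.041 ]
[ 0.539 -0.213  0.   ]
```

>>> servo_tool --pt "-2 -3.4 0 0 0 0" --pt "-2 -3.4 0 0 0 0" --pt "-2 -3.4 0 0 0 0" --pt "-2 -3.4 0 0 0 0" --pt "-2 -3.4 0 0 0 0" --pt "-2 -3.4 0 0 0 0" --pt "-2 -3.4 0 0 0 0" --pt "-2 -3.4 0 0 0 0" --pt "-2 -3.4 0 0 0 0" --pt "-2 -3.4 0 0 0 0" --pt "-2 -3.4 0 0 0 0" --pt "-2 -3.4 0 0 0 0" --grip 8.54

```text
time_s: 1.7
eef_pos: [0.5321, -0.1914, 0.2302]
eef_rot: [3.138, -0.008, -1.191]
force: [-0.1, -0.6, 1.3]
gripper_width: 0.0856
```

```bash
cat >> h.py <<'E'
np.set_printoptions(precision=3,suppress=True)
def delta(t,yaw):
    "cm in tool axes to world point t, deg about tool z to tool-x yaw"
    s=arm.sense();r=R.from_euler("xyz",s["eef_rot"]);ax=r.as_matrix()
    print("t",round(s["time_s"],2),"pos",s["eef_pos"],"rpy",np.degrees(s["eef_rot"]),"F",s["force"],"w",s["gripper_width"],"q",s["qpos"])
    print("cm",100*ax.T@(np.array(t)-s["eef_pos"]))
    Y=np.radians(yaw);tgt=np.c_[[np.cos(Y),np.sin(Y),0],[np.sin(Y),-np.cos(Y),0],[0,0,-1]]
    print("rot deg",np.degrees((r.inv()*R.from_matrix(tgt)).as_rotvec()))
E
python3 -c "
from h import *
delta([.532,-.195,.16],-72)"
```

```text
t 1.7 pos [ 0.532 -0.191  0.23 ] rpy [179.797  -0.445 -68.216] F [-0.095 -0.579  1.254] w 0.0855748971801943 q [ 0.358  0.346 -0.15   1.715  0.067  1.084 -1.005]
cm [0.279 0.119 7.019]
rot deg [ 0.188 -0.452  3.783]
```

>>> servo_tool --pt "0.28 0.12 2.5 0.19 -0.45 2" --pt "0 0 2.5 0 0 1.8" --pt "0 0 0 0 0 0" --pt "0 0 0 0 0 0"

```text
time_s: 2.03
eef_pos: [0.5408, -0.1812, 0.1808]
eef_rot: [-3.133, 0.002, -1.24]
force: [0.0, -0.9, 0.1]
gripper_width: 0.0855
```

```bash
python3 - <<'E'
from h import *
delta([.532,-.195,.053],-72)
p=cams.get_image("wrist");T=np.array(p["camera_from_world"]);print(-T[:3,:3].T@T[:3,3])
f=np.ascontiguousarray(p["frame"])
f8=f.astype(int);m=((f8[:,:,0]>130)&(f8[:,:,1]<75)&(f8[:,:,2]<75)).astype(np.uint8)
n,l,st,ce=cv2.connectedComponentsWithStats(m);i=1+np.argmax(st[1:,4]);print(st[i],ce[i])
c=cv2.findContours((l==i).astype(np.uint8),0,1)[0][0];print(cv2.approxPolyDP(c,4,True).reshape(-1,2).tolist(),cv2.minAreaRect(c))
a=np.radians(18)
for a in np.radians([16.5,18.5]):
  X=[[.532+sx*.028*np.cos(a)-sy*.008*np.sin(a),-.195+sx*.028*np.sin(a)+sy*.008*np.cos(a),.084] for sx,sy in((1,1),(1,-1),(-1,-1),(-1,1))]
  cv2.polylines(f,[np.round(proj(p,X)).astype(np.int32)],True,(0,255,0),1);print(proj(p,X))
cv2.imwrite("pics/w1.png",f[:,:,::-1])
E
```

```text
t 2.03 pos [ 0.541 -0.181  0.181] rpy [-179.502    0.116  -71.067] F [ 0.04  -0.887  0.101] w 0.0855494523003356 q [ 0.341  0.398 -0.146  1.769  0.061  0.973 -1.067]
cm [ 1.046  1.396 12.771]
rot deg [-0.497  0.12   0.933]
[ 0.604 -0.161  0.324]
[321 236  21  53 764] [330.757 266.619]
[[324, 236], [321, 287], [336, 288], [340, 244], [327, 250]] ((331.28375244140625, 262.218017578125), (19.25649070739746, 52.03461456298828), 1.5074357986450195)
[[322.199 222.461]
 [343.808 223.367]
 [339.38  293.33 ]
 [318.968 292.53 ]]
[[320.867 222.798]
 [342.505 222.965]
 [340.642 293.029]
 [320.207 292.889]]
```

View pics/w1.png

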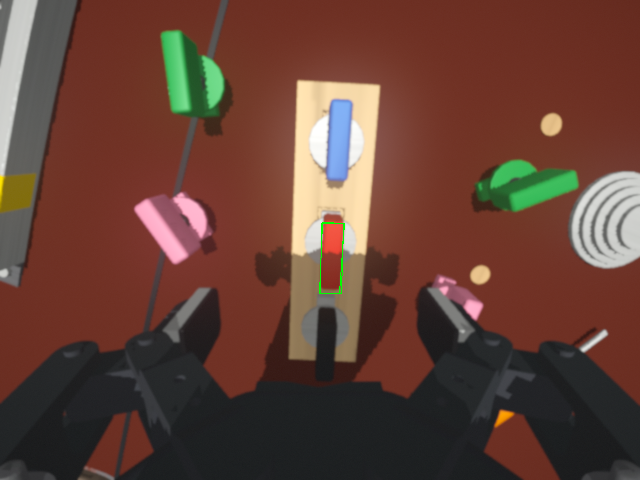

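The wrist view shows the fitted red box lying on the red handle (321-343, 223-293), so the pose is good. Descending.

>>> servo_tool --pt "1.0 1.4 2 -0.5 0.1 1" --pt "0 0 3 0 0 0" --pt "0 0 2 0 0 0" --pt "0 0 0 0 0 0" --pt "0 0 0 0 0 0"

```text
time_s: 2.5
eef_pos: [0.5332, -0.201, 0.1168]
eef_rot: [-3.134, -0.007, -1.261]
force: [1.0, -0.9, 0.2]
gripper_width: 0.0853
```

```bash
python3 -c "
from h import *
delta([.532,-.195,.053],-72.5)"
```

```text
t 2.5 pos [ 0.533 -0.201  0.117] rpy [-179.586   -0.404  -72.238] F [ 0.998 -0.949  0.244] w 0.08534285289753714 q [ 0.359  0.467 -0.129  1.842  0.082  0.827 -1.072]
cm [-0.649 -0.022  6.375]
rot deg [-0.415 -0.403  0.263]
```

>>> servo_tool --pt "-0.5 0 1.5 -0.4 -0.4 0.2" --pt "0 0 1.5 0 0 0" --pt "0 0 1.5 0 0 0" --pt "0 0 1 0 0 0" --pt "0 0 0 0 0 0" --pt "0 0 0 0 0 0"

```text
time_s: 3.0
eef_pos: [0.5367, -0.1984, 0.0672]
eef_rot: [-3.132, -0.006, -1.266]
force: [-0.0, -0.1, -0.1]
gripper_width: 0.0855
```

```bash
python3 -c "
from h import *
delta([.532,-.195,.053],-72.5)"
```

```text
t 3.0 pos [ 0.537 -0.198  0.067] rpy [-179.474   -0.337  -72.562] F [-0.019 -0.085 -0.069] w 0.08545566921760657 q [ 0.348  0.535 -0.122  1.878  0.094  0.723 -1.093]
cm [-0.476  0.362  1.413]
rot deg [-0.526 -0.337 -0.061]
```

>>> servo_tool --pt "-0.5 0.4 0.6 -0.8 -0.6 0" --pt "0 0 0.6 0 0 0" --pt "0 0 0.3 0 0 0" --pt "0 0 0 0 0 0" --pt "0 0 0 0 0 0"

```text
time_s: 3.42
eef_pos: [0.5326, -0.1947, 0.0534]
eef_rot: [3.138, 0.004, -1.266]
force: [-0.6, 0.3, -0.0]
gripper_width: 0.0853
```

```bash
python3 -c "
from h import *
delta([.532,-.195,.053],-72.5)"
```

```text
t 3.42 pos [ 0.533 -0.195  0.053] rpy [179.817   0.217 -72.545] F [-0.587  0.298 -0.05 ] w 0.0852946674330338 q [ 0.344  0.556 -0.121  1.886  0.095  0.71  -1.098]
cm [0.015 0.068 0.041]
rot deg [ 0.183  0.217 -0.044]
```

Aligned. Closing.

>>> servo_tool --pt "0 0 0 0 0 0" --pt "0 0 0 0 0 0" --pt "0 0 0 0 0 0" --pt "0 0 0 0 0 0" --pt "0 0 0 0 0 0" --pt "0 0 0 0 0 0" --pt "0 0 0 0 0 0" --pt "0 0 0 0 0 0" --pt "0 0 0 0 0 0" --pt "0 0 0 0 0 0" --grip 0

```text
time_s: 4.25
eef_pos: [0.5331, -0.195, 0.0543]
eef_rot: [3.139, 0.003, -1.266]
force: [-0.4, -0.6, -1.2]
gripper_width: 0.0151
```

```bash
python3 -c "
from h import *
delta([.532,-.195,.053],-72.5)"
```

```text
t 4.25 pos [ 0.533 -0.195  0.054] rpy [179.878   0.167 -72.561] F [-0.446 -0.629 -1.16 ] w 0.015059969831038625 q [ 0.344  0.554 -0.121  1.885  0.095  0.711 -1.098]
cm [-0.03   0.102  0.128]
rot deg [ 0.122  0.168 -0.06 ]
```

Gripped at 15 mm. Lifting straight up.

>>> servo_tool --pt "0 0 -0.5 0 0 0" --pt "0 0 -0.8 0 0 0" --pt "0 0 -0.8 0 0 0" --pt "0 0 -1.5 0 0 0" --pt "0 0 -2 0 0 0" --pt "0 0 -2 0 0 0" --pt "0 0 -1.5 0 0 0" --pt "0 0 -0.8 0 0 0" --pt "0 0 0 0 0 0" --pt "0 0 0 0 0 0"

```text
time_s: 5.08
eef_pos: [0.5325, -0.1948, 0.1624]
eef_rot: [3.139, 0.003, -1.266]
force: [1.5, -0.3, -1.3]
gripper_width: 0.0151
```

```bash
python3 -c "
from h import *
delta([.479,.135,.15],-93)"
```

```text
t 5.08 pos [ 0.533 -0.195  0.162] rpy [179.879   0.179 -72.548] F [ 1.473 -0.295 -1.256] w 0.015137746539444202 q [ 0.356  0.417 -0.134  1.791  0.065  0.942 -1.071]
cm [-33.067  -4.791   1.329]
rot deg [ 0.152  0.156 20.452]
```

>>> servo_tool --pt "-1.5 -0.2 0 0 0 0" --pt "-2.5 -0.4 0 0 0 0" --pt "-3.2 -0.5 0 0 0 0" --pt "-3.2 -0.5 0 0 0 0" --pt "-3.2 -0.5 0 0 0 0" --pt "-3.2 -0.5 0 0 0 0" --pt "-3.2 -0.5 0 0 0 0" --pt "-3.2 -0.5 0 0 0 0" --pt "-3.2 -0.5 0 0 0 0" --pt "-2.5 -0.4 0 0 0 0" --pt "-1.5 -0.2 0 0 0 0" --pt "0 0 0 0 0 0"

```text
time_s: 6.08
eef_pos: [0.4782, 0.1192, 0.152]
eef_rot: [3.125, 0.005, -1.273]
force: [-0.2, -0.0, -0.9]
gripper_width: 0.0147
```

>>> servo_tool --pt "0 0 0 0 0 3" --pt "0 0 0 0 0 4" --pt "0 0 0 0 0 4" --pt "0 0 0 0 0 4" --pt "0 0 0 0 0 3" --pt "0 0 0 0 0 1" --pt "0 0 0 0 0 0" --pt "0 0 0 0 0 0"

```text
time_s: 6.75
eef_pos: [0.4744, 0.1156, 0.1457]
eef_rot: [3.113, -0.006, -1.616]
force: [-0.6, 0.0, -2.0]
gripper_width: 0.0151
```

```bash
python3 -c "
from h import *
delta([.479,.135,.15],-93)
p=cams.get_image('scene');save(p,'s2.png',(330,150,200,200),2.5)
p=cams.get_image('wrist');save(p,'w2.png')
"
```

```text
t 6.75 pos [0.474 0.116 0.146] rpy [178.389  -0.332 -92.597] F [-0.607  0.028 -1.954] w 0.015147707850254134 q [-0.211  0.338 -0.169  1.971  0.065  0.866 -2.031]
cm [-1.961 -0.358 -0.45 ]
rot deg [ 1.609 -0.338  0.398]
```

View pics/w2.png

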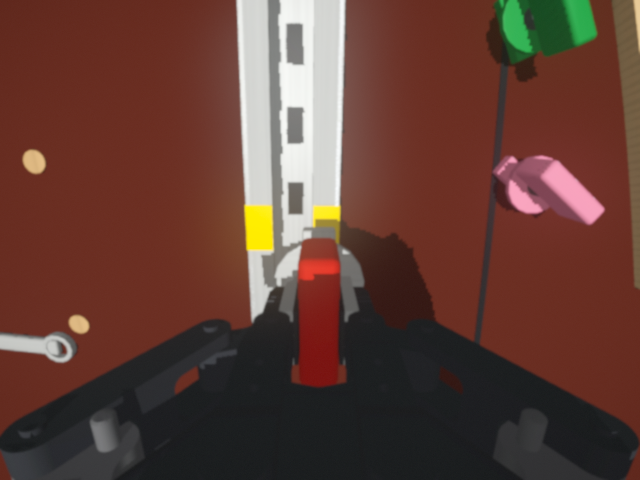

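The wrist view shows the bolt held upright, tape on the left lip at (245-274,206-250) and on the right lip at (313-340,206+). I'll use this closer view to refine the mark and rail, and move to it.

```bash
python3 -c "
from h import *
p=cams.get_image('wrist')
h=cv2.cvtColor(p['frame'],cv2.COLOR_RGB2HSV);m=cv2.inRange(h,(22,150,150),(35,255,255))
for c in cv2.findContours(m,0,1)[0]:
  if cv2.contourArea(c)>60:
    a=cv2.approxPolyDP(c,3,True).reshape(-1,2);print(a.tolist());print(onz(p,a,.041))
# slot inner edges and outer edges along rows
g=cv2.cvtColor(p['frame'],cv2.COLOR_RGB2GRAY).astype(int)
for v in (20,70,90,150,215,225): print(v,g[v,232:350:1].tolist() if v in(70,150) else '')
L=onz(p,[[245,206],[273,206],[313.5,206],[340.5,206]],.041);print(L)
"
```

```text
[[315, 207], [314, 226], [333, 225], [337, 241], [341, 206]]
[[0.497 0.116 0.041]
 [0.482 0.118 0.041]
 [0.482 0.103 0.041]
 [0.469 0.101 0.041]
 [0.497 0.097 0.041]]
[[244, 205], [247, 250], [272, 249], [271, 206]]
[[0.501 0.17  0.041]
 [0.465 0.171 0.041]
 [0.465 0.152 0.041]
 [0.499 0.149 0.041]]
20 
70 [81, 81, 82, 83, 84, 84, 104, 166, 217, 237, 241, 239, 230, 219, 213, 212, 211, 212, 212, 212, 212, 212, 212, 212, 213, 214, 214, 215, 214, 214, 213, 212, 211, 210, 211, 211, 201, 176, 145, 131, 131, 130, 130, 131, 131, 133, 141, 177, 217, 237, 243, 245, 246, 247, 248, 247, 246, 244, 244, 244, 244, 244, 243, 242, 242, 242, 242, 242, 243, 244, 245, 245, 244, 243, 242, 242, 243, 244, 244, 244, 242, 234, 220, 213, 213, 213, 214, 214, 214, 213, 213, 213, 213, 213, 212, 212, 212, 212, 213, 213, 214, 214, 213, 212, 212, 214, 223, 234, 239, 236, 222, 185, 131, 93, 90, 91, 90, 90]
90 
150 [82, 82, 83, 83, 83, 84, 84, 84, 86, 95, 137, 189, 222, 235, 236, 229, 221, 215, 212, 212, 212, 213, 212, 212, 212, 213, 213, 214, 214, 215, 215, 215, 215, 215, 213, 212, 212, 210, 196, 162, 134, 129, 130, 130, 130, 131, 131, 131, 131, 141, 184, 225, 239, 242, 243, 243, 243, 243, 242, 240, 240, 241, 242, 243, 242, 242, 241, 240, 240, 240, 241, 240, 240, 239, 238, 239, 241, 242, 241, 239, 230, 217, 213, 215, 214, 214, 215, 214, 213, 213, 214, 214, 213, 213, 213, 213, 214, 214, 214, 214, 214, 214, 214, 216, 225, 238, 242, 234, 215, 166, 110, 93, 93, 92, 92, 91, 91, 91]
215 
225 
[[0.5   0.169 0.041]
 [0.499 0.148 0.041]
 [0.498 0.118 0.041]
 [0.497 0.097 0.041]]
```

>>> servo_tool --pt "-1.0 -0.3 -0.2 1.5 -0.3 0.3" --pt "-0.6 0 0 0.5 0 0" --pt "0 0 0 0 0 0" --pt "0 0 0 0 0 0"

```text
time_s: 7.23
eef_pos: [0.4785, 0.1318, 0.1478]
eef_rot: [-3.134, -0.0, -1.62]
force: [-0.0, -0.8, -2.0]
gripper_width: 0.0148
```

```bash
python3 -c "
from h import *
delta([.479,.135,.13],-93)
p=cams.get_image('wrist')
h=cv2.cvtColor(p['frame'],cv2.COLOR_RGB2HSV);m=cv2.inRange(h,(22,150,150),(35,255,255))
for c in cv2.findContours(m,0,1)[0]:
  if cv2.contourArea(c)>60:
    a=cv2.approxPolyDP(c,3,True).reshape(-1,2);print(a.tolist());print(onz(p,a,.041))
f8=p['frame'].astype(int);m=((f8[:,:,0]>130)&(f8[:,:,1]<75)&(f8[:,:,2]<75)).astype(np.uint8)
c=max(cv2.findContours(m,0,1)[0],key=cv2.contourArea);print('red',cv2.approxPolyDP(c,4,True).reshape(-1,2).tolist())
"
```

```text
t 7.23 pos [0.479 0.132 0.148] rpy [-179.539   -0.022  -92.804] F [-0.013 -0.838 -1.955] w 0.014816624147173506 q [-0.243  0.327 -0.171  1.98   0.079  0.833 -2.078]
cm [-0.327 -0.016  1.782]
rot deg [-0.461 -0.022  0.197]
[[337, 215], [336, 241], [358, 257], [362, 215]]
[[0.497 0.116 0.041]
 [0.477 0.118 0.041]
 [0.463 0.101 0.041]
 [0.496 0.097 0.041]]
[[268, 214], [269, 258], [281, 258], [294, 246], [294, 215]]
[[0.501 0.169 0.041]
 [0.465 0.171 0.041]
 [0.465 0.162 0.041]
 [0.474 0.151 0.041]
 [0.499 0.149 0.041]]
red [[332, 240], [303, 243], [299, 294], [312, 286], [336, 284], [339, 262]]
```

>>> servo_tool --pt "-0.25 0 1 -0.4 0 0.2" --pt "0 0 1.5 0 0 0" --pt "0 0 1.5 0 0 0" --pt "0 0 1 0 0 0" --pt "0 0 0 0 0 0" --pt "0 0 0 0 0 0"

```text
time_s: 7.78
eef_pos: [0.4792, 0.1335, 0.0935]
eef_rot: [3.14, -0.001, -1.625]
force: [0.5, -0.3, -3.0]
gripper_width: 0.0147
```

```bash
python3 -c "
from h import *
delta([.480,.1345,.061],-93)
p=cams.get_image('scene');save(p,'s3.png',(310,170,180,180),3.3)
"
```

```text
t 7.78 pos [0.479 0.133 0.094] rpy [179.891  -0.055 -93.09 ] F [ 0.467 -0.264 -3.03 ] w 0.014658491407898662 q [-0.254  0.41  -0.163  2.024  0.098  0.717 -2.102]
cm [-0.11  -0.085  3.25 ]
rot deg [ 0.109 -0.055 -0.09 ]
```

View pics/s3.png

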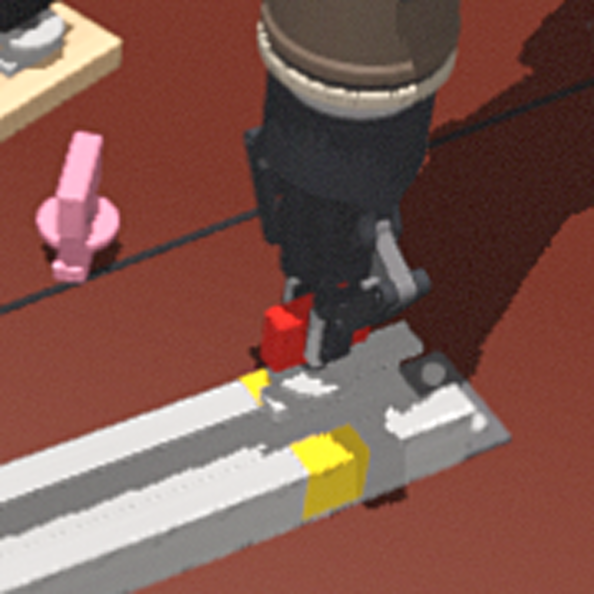

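The bolt hangs over the slot at the tape. Lowering gently.

>>> servo_tool --pt "-0.1 -0.08 0.5 0 0 0" --pt "0 0 0.6 0 0 0" --pt "0 0 0.5 0 0 0" --pt "0 0 0.3 0 0 0" --pt "0 0 0 0 0 0" --pt "0 0 0 0 0 0"

```text
time_s: 8.33
eef_pos: [0.4813, 0.1347, 0.074]
eef_rot: [-3.141, -0.0, -1.625]
force: [0.3, 0.2, -1.9]
gripper_width: 0.0151
```

```bash
python3 -c "
from h import *
delta([.480,.1345,.061],-93)
"
```

```text
t 8.33 pos [0.481 0.135 0.074] rpy [-179.979   -0.001  -93.123] F [ 0.319  0.183 -1.924] w 0.015079542023556892 q [-0.26   0.442 -0.157  2.037  0.108  0.67  -2.112]
cm [0.027 0.128 1.302]
rot deg [-0.021 -0.001 -0.123]
```

Head is 8 mm into the slot with no contact force. Continuing.

>>> servo_tool --pt "0 0.08 0.4 0 0 0" --pt "0 0 0.4 0 0 0" --pt "0 0 0.3 0 0 0" --pt "0 0 0.15 0 0 0" --pt "0 0 0 0 0 0" --pt "0 0 0 0 0 0"

```text
time_s: 8.83
eef_pos: [0.4806, 0.1349, 0.0605]
eef_rot: [-3.141, 0.0, -1.625]
force: [0.7, -0.2, -0.7]
gripper_width: 0.015
```

```bash
python3 -c "
from h import *
delta([.480,.1345,.061],-93)
p=cams.get_image('scene');save(p,'s4.png',(310,170,180,180),3.3)
"
```

```text
t 8.83 pos [0.481 0.135 0.061] rpy [-179.947    0.014  -93.12 ] F [ 0.747 -0.195 -0.733] w 0.015013792505242377 q [-0.264  0.462 -0.153  2.05   0.115  0.636 -2.119]
cm [ 0.041  0.056 -0.048]
rot deg [-0.053  0.014 -0.12 ]
```

View pics/s4.png

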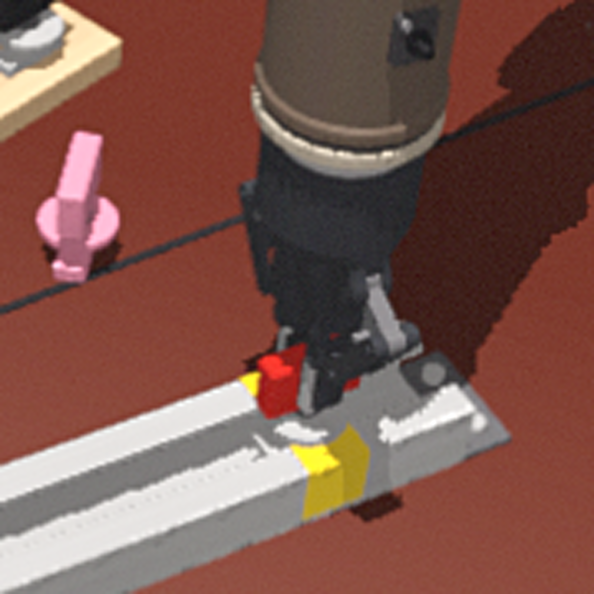

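The collar is at the lips, over the tape. Starting the quarter turn.

>>> servo_tool --pt "0 0 -0.05 0 0 -3" --pt "0 0 0 0 0 -5" --pt "0 0 0 0 0 -5" --pt "0 0 0 0 0 -5" --pt "0 0 0 0 0 -5" --pt "0 0 0 0 0 -3" --pt "0 0 0 0 0 0"

```text
time_s: 9.47
eef_pos: [0.4814, 0.1352, 0.0621]
eef_rot: [-3.139, -0.001, -1.15]
force: [0.3, 0.1, -1.1]
gripper_width: 0.015
```

```bash
python3 -c "
from h import *
delta([.480,.1345,.061],-3)
"
```

```text
t 9.47 pos [0.481 0.135 0.062] rpy [-179.838   -0.052  -65.884] F [ 0.276  0.14  -1.148] w 0.01496720544566239 q [-0.167  0.472 -0.282  2.04   0.211  0.654 -1.737]
cm [0.004 0.152 0.109]
rot deg [ -0.117  -0.135 -62.884]
```

>>> servo_tool --pt "0 0.1 0.05 -0.1 0 -4" --pt "0 0 0 0 0 -6" --pt "0 0 0 0 0 -6" --pt "0 0 0 0 0 -6" --pt "0 0 0 0 0 -6" --pt "0 0 0 0 0 -6" --pt "0 0 0 0 0 -6" --pt "0 0 0 0 0 -6" --pt "0 0 0 0 0 -6" --pt "0 0 0 0 0 -4" --pt "0 0 0 0 0 0" --pt "0 0 0 0 0 0"

```text
time_s: 10.47
eef_pos: [0.4816, 0.1341, 0.0628]
eef_rot: [3.141, -0.004, -0.154]
force: [0.5, -0.4, -0.8]
gripper_width: 0.0152
```

```bash
python3 -c "
from h import *
delta([.480,.1345,.0595],-3)
"
```

```text
t 10.47 pos [0.482 0.134 0.063] rpy [179.99   -0.214  -8.8  ] F [ 0.491 -0.38  -0.813] w 0.015209277029073563 q [ 0.03   0.514 -0.546  2.024  0.408  0.707 -0.927]
cm [-0.17  -0.014  0.334]
rot deg [ 0.021 -0.213 -5.8  ]
```

>>> servo_tool --pt "-0.15 0 0.1 0 -0.2 -3" --pt "0 0 0.1 0 0 -2.8" --pt "0 0 0.1 0 0 0" --pt "0 0 0 0 0 0" --pt "0 0 0 0 0 0"

```text
time_s: 10.88
eef_pos: [0.4803, 0.1342, 0.0599]
eef_rot: [3.141, -0.001, -0.067]
force: [-0.3, 0.5, -1.5]
gripper_width: 0.0153
```

```bash
python3 -c "
from h import *
delta([.480,.1345,.0595],-3)
"
```

```text
t 10.88 pos [0.48  0.134 0.06 ] rpy [179.963  -0.031  -3.85 ] F [-0.314  0.54  -1.511] w 0.015284109998537191 q [ 0.044  0.524 -0.566  2.025  0.426  0.709 -0.858]
cm [-0.034 -0.026  0.044]
rot deg [ 0.038 -0.031 -0.85 ]
```

>>> servo_tool --pt "0 0 0.1 0 0 -0.8" --pt "0 0 0 0 0 0" --pt "0 0 0 0 0 0"

```text
time_s: 11.13
eef_pos: [0.4806, 0.1345, 0.0594]
eef_rot: [3.141, -0.001, -0.056]
force: [1.1, 0.3, -2.1]
gripper_width: 0.015
```

```bash
python3 -c "
from h import *
delta([.480,.1345,.0595],-3)
p=cams.get_image('scene');save(p,'s5.png',(310,170,180,180),3.3)
"
```

```text
t 11.13 pos [0.481 0.134 0.059] rpy [179.956  -0.078  -3.23 ] F [ 1.116  0.346 -2.133] w 0.014984352503900325 q [ 0.044  0.525 -0.568  2.026  0.43   0.708 -0.851]
cm [-0.055  0.002 -0.015]
rot deg [ 0.044 -0.078 -0.23 ]
```

View pics/s5.png

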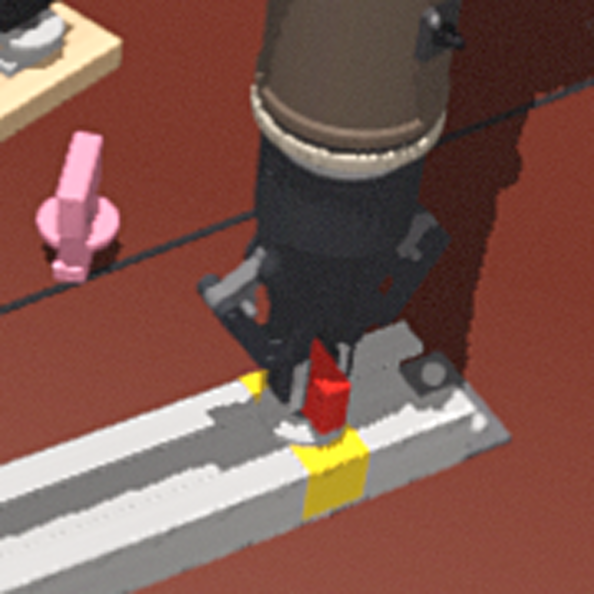

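The handle now lies crosswise over the tape. The force still shows the bolt's weight hanging, so I'll lower slightly until the collar seats.

>>> servo_tool --pt "0 0 0.08 0 0 0" --pt "0 0 0.05 0 0 0" --pt "0 0 0 0 0 0"

```text
time_s: 11.43
eef_pos: [0.4806, 0.1346, 0.0594]
eef_rot: [3.14, -0.002, -0.057]
force: [0.4, -0.2, -1.1]
gripper_width: 0.0152
```

>>> servo_tool --pt "0 0 0.15 0 0 0" --pt "0 0 0.1 0 0 0" --pt "0 0 0 0 0 0"

```text
time_s: 11.68
eef_pos: [0.4808, 0.1347, 0.0595]
eef_rot: [3.138, -0.004, -0.058]
force: [-0.0, -0.2, -3.3]
gripper_width: 0.0152
```

TCP stays at z=0.0595, which is exactly the predicted seated height. Releasing, then rising.

>>> servo_tool --pt "0 0 0 0 0 0" --pt "0 0 0 0 0 0" --pt "0 0 0 0 0 0" --pt "0 0 0 0 0 0" --pt "0 0 0 0 0 0" --pt "0 0 0 0 0 0" --pt "0 0 0 0 0 0" --pt "0 0 0 0 0 0" --grip 8.54

```text
time_s: 12.35
eef_pos: [0.4813, 0.1349, 0.059]
eef_rot: [3.139, -0.005, -0.059]
force: [-0.8, -0.7, -0.3]
gripper_width: 0.0856
```

>>> servo_tool --pt "0 0 -0.8 0 0 0" --pt "0 0 -1.5 0 0 0" --pt "0 0 -2.5 0 0 0" --pt "0 0 -3 0 0 0" --pt "0 0 -3 0 0 0" --pt "0 0 -2 0 0 0" --pt "0 0 0 0 0 0" --pt "0 0 0 0 0 0"

```text
time_s: 13.02
eef_pos: [0.479, 0.1359, 0.1954]
eef_rot: [3.139, -0.001, -0.056]
force: [-0.2, -0.7, -0.2]
gripper_width: 0.0853
```

```bash
python3 -c "
from h import *
delta([.480,.1345,.0595],-3)
q=cams.get_image('scene');p=cams.get_image('top')
A=lambda i:cv2.resize(i,(400,400),interpolation=cv2.INTER_CUBIC)
C=np.hstack([A(q['frame'][220:350,340:470]),A(p['frame'][200:330,110:240])])
cv2.imwrite('pics/fin.png',C[:,:,::-1])
"
```

```text
t 13.02 pos [0.479 0.136 0.195] rpy [179.88   -0.08   -3.224] F [-0.223 -0.66  -0.173] w 0.08534561404605417 q [ 0.143  0.346 -0.672  1.884  0.257  0.998 -0.697]
cm [ 0.091  0.103 13.594]
rot deg [ 0.12  -0.08  -0.224]
```

View pics/fin.png

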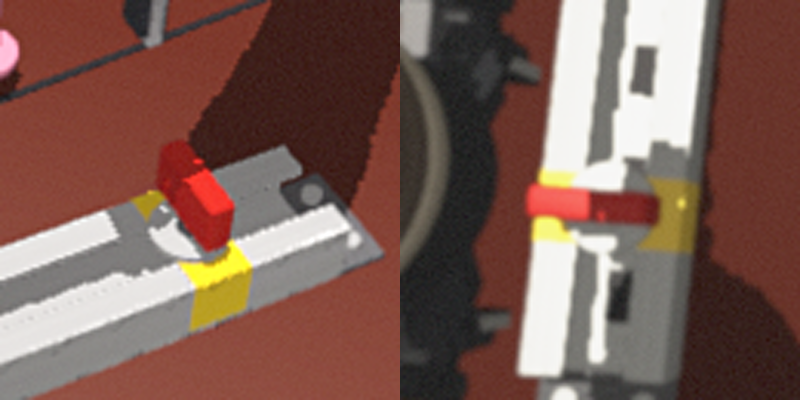

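The bolt stands upright and free at the tape, handle square across the slot, with the collar on both lips. Handing in.

```bash
python3 -c "
from h import *
print(arm.close_job())"
```

```text
the job is handed in; nothing more can be done
None
```

I lifted the red-handled bolt out of the middle pocket and lowered its head lengthwise through the slot at the yellow tape. I then turned it about 90° under the lips, lowered it until it was seated, and let go. The job was handed in at about 13 s.

**Final checks:** After I backed the gripper off, the scene and top views showed the bolt standing upright on its own. It was centred on the tape, with its handle square across the slot and its collar on the lips. When released, the gripper height (TCP z 0.0595 m) matched the height I had worked out for a seated collar. The wrist force stayed within a few newtons at every reading.

**Not confirmed:**
- **Seating force:** The force reading did not show a clear contact as the collar seated. I judged it from the height no longer changing and from the final pictures.
- **Black bolt:** I never touched it, but I did not look at the holder again at the end.

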